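Clamp a glued salt box with a one-hand ratchet clamp and keep the squeeze

TASK

The little wooden salt box in the socket of the ratchet clamp has just been glued: swing the hold-down lever shut over it, then pump the clamp's trigger (squeeze it towards the fixed handle, let it spring back, squeeze again) until the sprung rubber pad of the jaw meets the box and is pushed about half-way in. Finish while still holding the trigger squeezed, with the pad pressing on the box like that. Move the jaw only by its trigger, never push the pad all the way in (that would crush the box), and leave everything else on the counter alone.

Things in the scene. Friction and masses are not known exactly. Their poses are not given: they have to be found in the camera images.
- press: Ratchet bar clamp, fixed on a wooden base 335 x 76 x 15 mm. Origin on the counter under it; x axis along the bar, the way the jaw advances, z up. In mm: base x -195..140; housing x -163..-58, top z 66; jaw head 18 thick, 36 wide, top z 80, back at x -35 + jaw value; socket x 50..102, low walls to z 35; end stop x 102..122, top z 75; lever bracket at y +45.
- trigger_face (a point): Point on the outer (-x) face of the trigger post, 112 mm above the counter, on the clamp's middle plane; moves with the trigger. Axes as the clamp's. The black post is 12 mm thick, 22 wide in y, free from 70 to 137 mm above the counter; 60 mm over trigger and handle when out, 40 when fully squeezed.
- handle_face (a point): Point on the outer (+x) face of the fixed handle post, 112 mm above the counter, on the clamp's middle plane. Axes as the clamp's. The black post is 18 mm thick, 26 wide in y, free from 70 to 140 mm above the counter.
- trigger (a joint): Travel of the trigger post towards the handle: 0 out (where its spring returns it), 0.020 m fully squeezed. It slides straight along +x of the clamp. Return spring 3 N at the start, 6 N at the end; driving the jaw adds about 7 N of friction, plus the push of the pad.
- jaw (a joint): Advance of the jaw (m), 0 to 0.062. The trigger drives it by a pawl on a rack of 8 mm pitch: squeezing carries it along one for one after some idle travel (about 4 mm after a full squeeze, up to 9 mm on the first squeeze or after a part one), some 16 mm in a full squeeze; letting go leaves it where it is. It is stiff (7 N).
- pad (a joint): How far the sprung pad is pushed back into the jaw head: 0 free, 0.015 m fully in. Spring 1.2 N at first touch, then 0.6 N per mm. Half-way in is 0.0075; up to 0.003 or past 0.012 is not about half-way.
- pad_face (a point): Centre of the front face of the round rubber pad (36 mm diameter, 8 mm thick, 50 mm above the counter), which faces the salt box along the clamp's x axis.
- lever (a joint): Hold-down lever of the socket: angle above level, 0 shut (lying level over the box), up to 1.5 nearly upright. Starts open and stays where it is left (about 0.06 N m of friction).
- lever_hinge (a point): Hinge of the lever, 78 mm above the counter, axis along the clamp's x. Axes as the clamp's. The lever is a flat steel bar 8 mm thick, 14 wide, centred on the hinge, reaching 120 mm, its last 30 mm a black grip 11 thick, 22 wide. Shut, it points along the clamp's -y; open, its tip is swung up from there.
- box_center (a point): Centre of the wooden salt box, 50 (x) x 56 (y) x 54 mm high, loose in the clamp's socket on the 15 mm base, its far face 0 to 3 mm from the end stop. The pad starts 20 to 43 mm away from it.
- spoon: Bystander, leave alone: steel tablespoon, about 190 mm long, lying beside the clamp on its -y side. Origin at its underside.
- silicone_lid: Bystander, leave alone: grey silicone lid, disc 116 mm across, 23 high with its knob, lying on the clamp's +y side. Origin at its underside.
- glue_bottle: Bystander, leave alone: glue bottle, 38 mm across, 105 high, beyond the end stop. Origin at its underside.
- reamer_jug: Bystander, leave alone: reamer jug, blue plastic, 120 mm across, 133 high, handle on one side. Origin at its underside.
- tumbler: Bystander, leave alone: green glass tumbler, 74 mm across, 105 high. Origin at its underside.
- ramekin: Bystander, leave alone: white ramekin, 90 mm across, 45 high. Origin at its underside.
- mug: Bystander, leave alone: white mug, 80 mm across, 90 high, handle on one side. Origin at its underside.

How it is judged:
By the outcome, as a careful person would: the job done as asked, in the order asked, and still so for the second after the job is handed in, while the arm keeps its last pose, push and grip.
It also fails if it takes over 58 s, if anything falls off the work surface, if the arm or the gripper's body presses on something with over 40 N, if the wrist force passes 120 N, or if a joint passes its speed limit or range.

ROBOT

A 6-joint arm with a two-finger parallel gripper is mounted at the origin on the work surface. World frame = base frame: x ahead of the robot, y to its left, z up, the work surface at z = 0. Lengths are in m, angles in rad, forces in N, time in s.
With the tool pointing down it reaches from about 0.35 to 0.85 m from the base axis. Payload 8.1 kg.
Tool frame: the origin (TCP) lies midway between the tips of the shut fingers; the grasp point (between the pads) lies 19 mm behind it (arm.grasp_offset is the distance from the TCP to the grasp point, in m); z points along the fingers, y is the direction in which the jaws open and shut (so a half turn about z gives the same grasp; the last joint's range is limited). The gripper opens to 93 mm and grips with 3 to 60 N. Pads are 15 mm wide; open, the fingers measure 128 mm over their backs; the gripper's body (75 mm by 188 mm) begins 65 mm behind the grasp point.
Start: joints at [-1.248, 0.13, 1.488, -0, 1.523, -0.085], TCP at [0.238, -0.551, 0.219] pointing down, gripper open.
Joint ranges: [-2.96, 2.96], [-0.89, 2.26], [0.02, 2.5], [-1.34, 4.48], [0, 2.73], [-2.66, 2.66]. Speed limits (rad/s): [2.39, 2.39, 2.79, 3.14, 3.14, 3.14].

INTERFACE

Orientations are given as a unit quaternion [x, y, z, w].
In Python, from workcell import sense, eyes, arm gives the robot as it stands.
- The arm moves only by the shell command python3 -m handwheel 'ROWS' [FORCE]. ROWS is JSON, one flat list of numbers, 5 for each row, row after row: the shift along the tool's x, y, z in mm, then the turn about the tool's z in rad, then the opening, from 0 (shut) to 1 (fully open). A call has 1 to 12 rows; each row is the pose to reach, as a shift and turn from the pose commanded when the call began, along the tool's axes at that moment; what a row does not reach only later rows make up. A row lasts 1/12 s, in which the tool goes at most 41.7 mm and 7.16 degrees, less where a joint would pass 70% of its speed; a pose out of reach is approached as far as the arm can. A call with a gripper value outside its range is refused whole. The fingers move at their own pace and stop on an object; FORCE is the grip in N (left out, the last holds). Time passes only in rows, so rows that repeat a pose let the fingers close. It gives the time, the measured TCP pose, the force and the opening at its end, in the units of the state.
- sense(): the state, without advancing time (a new reading comes with each control period).
- eyes.read_camera(name): name is "scene" or "top"; returns a dict with "pixels" (420x560x3 uint8, blue, green, red), "vertical_fov" (degrees; the focal length in pixels is half the picture's height over the tangent of half this angle, whatever the lens; pixels are square), "cx", "cy" (the principal point, pixels), "eye" and "rotation" of the camera in the world. Camera axes: x right, y up, looking along -z (the intrinsics and any distortion apply to the point x, -y, -z); pixel columns grow to the right and rows downward; lengths in m; the calibration is good to about 2 mm. A picture is of the moment at which its call begins. There is no depth.
- arm.hand_in(): hands the job in, once; it reports no verdict.
The state is a dict: "time_s": time; "joint_pos": joint angles; "dq": joint speeds; "joint_torque": joint torques, N m; "tool_pos": TCP position; "orientation": TCP orientation; "wrist_force": force on the tool from outside, world axes, zero at the start; "moment": the same for the moment, N m; "opening": opening from 0.0 (shut) to 1.0 (fully open).
Only numpy, scipy, OpenCV 4.12 (cv2) and the standard library are available. Lean on these libraries where they do the work, as an engineer would, in place of code of your own. Each camera call takes 0.05 s, during which the arm holds its last target. There are 200 camera calls.

## Working session

There is one attempt and no reset: what is moved stays moved. The work goes in short steps, Python scripts to look and compute and a shell command to move; the robot and the scene stay as the last step left them, time stands still between calls to the robot, and variables do not carry over. Pictures are saved under pics/ and viewed, about 8 in all and at most 12, crops included, and the job is handed in when it is done.

```bash
ls; mkdir -p pics; cat > h.py <<'E'
import numpy as np, cv2
from workcell import sense, eyes, arm
def cam(n):
    c=eyes.read_camera(n); c['pixels']=np.array(c['pixels'],dtype=np.uint8); return c
E
python3 - <<'E'
from h import *
s=sense(); print({k:np.round(v,3) for k,v in s.items()})
for n in("scene","top"):
    c=cam(n); cv2.imwrite(f"pics/{n}0.png",c['pixels'])
    print({k:(v if k!='pixels' else 0) for k,v in c.items()})
E
```

```text
pics
{'time_s': np.float64(0.0), 'joint_pos': array([-1.248,  0.131,  1.489, -0.   ,  1.523, -0.085]), 'dq': array([ 0.001,  0.001, -0.   ,  0.001,  0.001, -0.001]), 'joint_torque': array([-3.0000e-03, -5.5985e+01, -4.9176e+01,  7.7000e-02,  3.6000e-02,
       -0.0000e+00]), 'tool_pos': array([ 0.238, -0.55 ,  0.218]), 'orientation': array([ 0.979,  0.202, -0.   , -0.001]), 'wrist_force': array([-0.168, -0.541, -0.165]), 'moment': array([ 0.004, -0.001, -0.005]), 'opening': np.float64(1.001)}
{'pixels': 0, 'vertical_fov': 56.28592726073393, 'cx': 275.99385204002704, 'cy': 214.66294403871146, 'eye': array([1.25071089, 0.49694172, 0.89823317]), 'rotation': array([0.18694283, 0.35472368, 0.8094402 , 0.42898724])}
{'pixels': 0, 'vertical_fov': 48.59277197950047, 'cx': 272.68705968799895, 'cy': 201.56862089363722, 'eye': array([0.46798559, 0.02277863, 1.40124379]), 'rotation': array([-0.0175874 ,  0.02594575,  0.71184583, -0.70163595])}
```

View pics/scene0.png

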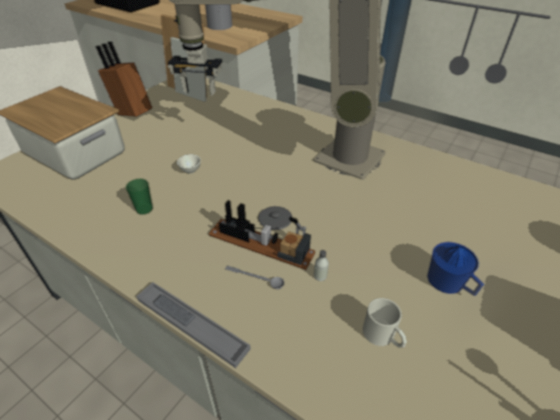

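View pics/top0.png

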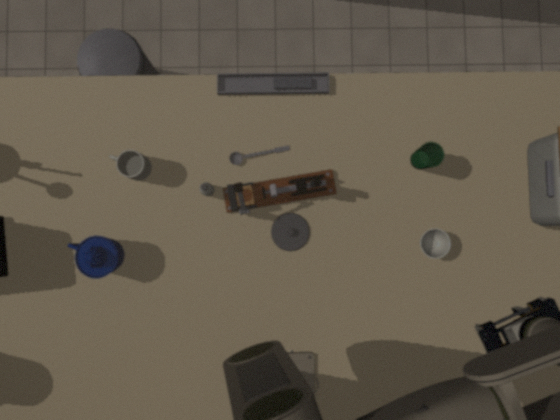

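```bash
python3 - <<'E'
from h import *
a=cv2.imread('pics/scene0.png')[190:300,195:345]; b=cv2.imread('pics/top0.png')[140:255,195:350]
a=cv2.resize(a,(800,587),interpolation=cv2.INTER_CUBIC); b=cv2.resize(b,(800,594),interpolation=cv2.INTER_CUBIC)
cv2.imwrite('pics/sz.png',a);cv2.imwrite('pics/tz.png',cv2.convertScaleAbs(b,alpha=1.8))
E
```

```text
(no output)
```

View pics/sz.png

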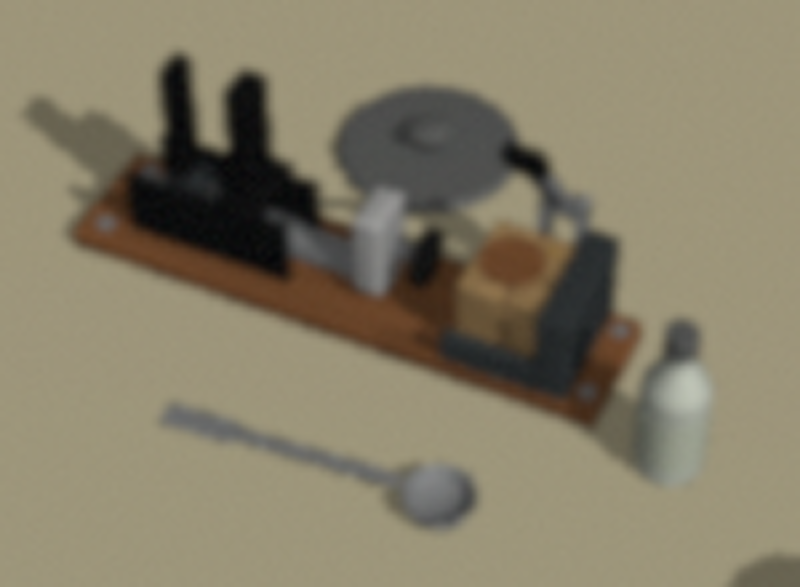

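View pics/tz.png

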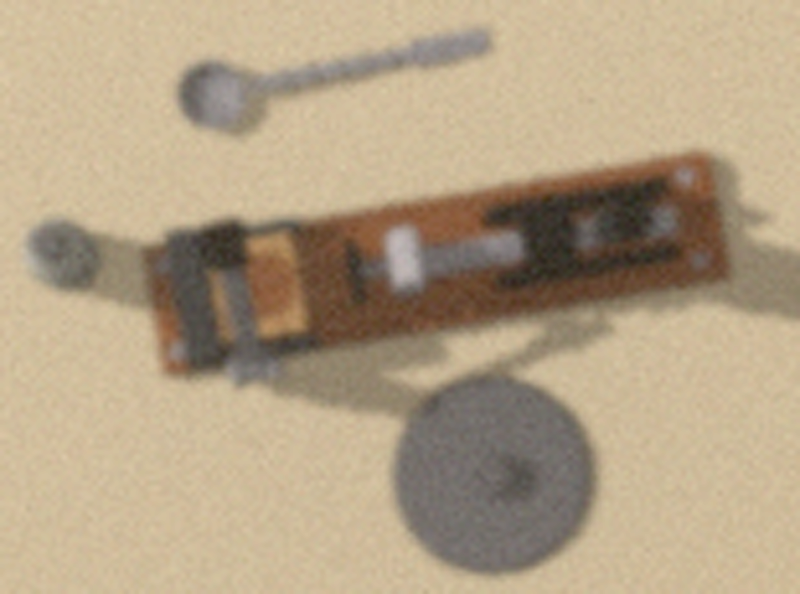

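```bash
cat >> h.py <<'E'
from scipy.spatial.transform import Rotation as R
def ray(c,uv):
    uv=np.atleast_2d(uv).astype(float); f=210/np.tan(np.radians(c['vertical_fov']/2))
    d=np.c_[(uv[:,0]-c['cx'])/f,-(uv[:,1]-c['cy'])/f,-np.ones(len(uv))]
    return np.array(c['eye']),R.from_quat(c['rotation']).apply(d)
def onz(c,uv,z):
    e,d=ray(c,uv); return e+d*((z-e[2])/d[:,2])[:,None]
def proj(c,P):
    f=210/np.tan(np.radians(c['vertical_fov']/2))
    p=R.from_quat(c['rotation']).inv().apply(np.atleast_2d(P)-c['eye'])
    return np.c_[c['cx']+f*p[:,0]/-p[:,2],c['cy']-f*p[:,1]/-p[:,2]]
def tri(c1,u1,c2,u2):
    e1,d1=ray(c1,u1);e2,d2=ray(c2,u2);d1,d2=d1[0],d2[0]
    s=np.linalg.lstsq(np.c_[d1,-d2],e2-e1,rcond=None)[0]
    a,b=e1+s[0]*d1,e2+s[1]*d2; return (a+b)/2,np.linalg.norm(a-b)
E
python3 - <<'E'
from h import *
t=cam('top');s=cam('scene')
T=lambda u:np.array(u)/5.161+[195,140]
S=lambda u:np.array(u)/5.333+[195,190]
# order: (-195,+y far?) corners
pt=T([[165,375],[145,250],[705,152],[730,280]]); W=onz(t,pt,.015); print('top',W.round(4)); 
ps=S([[595,415],[640,330],[75,235],[140,155]]); V=onz(s,ps,.015); print('scene',V.round(4))
print([np.linalg.norm(W[i]-W[(i+1)%4]).round(3) for i in range(4)])
print(np.linalg.norm(V[0]-V[2]),np.linalg.norm(V[1]-V[3]),np.linalg.norm(V[0]-V[1]),np.linalg.norm(V[2]-V[3]))
x=W[0]+W[1]-W[2]-W[3]; a=np.arctan2(x[1],x[0]);
x2=V[0]+V[1]-V[2]-V[3];print('yaw',a,np.arctan2(x2[1],x2[0]))
for M,b in((W,a),(V,np.arctan2(x2[1],x2[0]))):
    print('org',M.mean(0)[:2]+.0275*np.array([np.cos(b),np.sin(b)]))
print('grip tip?',tri(t,T([225,243]),s,S([512,155])),'hinge',tri(t,T([250,368]),s,S([575,207])))
print('trig',tri(t,T([665,195]),s,S([178,62])),'jawtop',onz(t,T([405,258]),.08),onz(s,S([388,195]),.08))
print('bottle',onz(t,T([58,250]),.1), 'spoon',onz(t,T([[490,40],[215,95]]),.01))
E
```

```text
top [[ 0.5222  0.1424  0.015 ]
 [ 0.5947  0.1533  0.015 ]
 [ 0.6475 -0.1726  0.015 ]
 [ 0.5726 -0.1854  0.015 ]]
scene [[ 0.5983  0.1587  0.015 ]
 [ 0.5312  0.148   0.015 ]
 [ 0.6531 -0.1658  0.015 ]
 [ 0.5787 -0.1785  0.015 ]]
[np.float64(0.073), np.float64(0.33), np.float64(0.076), np.float64(0.332)]
0.32906582393275985 0.3299075926360218 0.0680043184626177 0.07554226038044394
yaw 1.7273226813871227 1.7266497589996908
org [0.57994377 0.01158557]
org [0.58605913 0.01778095]
grip tip? (array([0.58535795, 0.09571   , 0.16529425]), np.float64(0.00507798711900418)) hinge (array([0.52159204, 0.09283177, 0.07419896]), np.float64(0.005803795965655427))
trig (array([ 0.60392438, -0.12642578,  0.13506587]), np.float64(0.018084948585196665)) jawtop [[0.58236287 0.00381998 0.08      ]] [[0.57556437 0.00683911 0.08      ]]
bottle [[0.58759408 0.19250921 0.1       ]] spoon [[ 0.71570521 -0.04882141  0.01      ]
 [ 0.68537579  0.11225086  0.01      ]]
```

```bash
python3 - <<'E'
from h import *
out=[]
for n in('top','scene'):
    c=cam(n); im=c['pixels']
    # rectify to z=.015 plane, 0.5mm/px: X .46..0.72, Y -.25..0.25
    W=np.array([[.46,-.25],[.72,-.25],[.72,.25],[.46,.25]]); 
    uv=proj(c,np.c_[W,np.full(4,.015)]).astype(np.float32)
    H=cv2.getPerspectiveTransform(uv,((W-[.46,-.25])*2000).astype(np.float32))
    r=cv2.warpPerspective(im,H,(520,1000),flags=cv2.INTER_CUBIC)
    hsv=cv2.cvtColor(r,cv2.COLOR_BGR2HSV)
    m=((hsv[...,0]<14)&(hsv[...,1]>105)).astype(np.uint8)*255
    m=cv2.morphologyEx(m,cv2.MORPH_OPEN,np.ones((7,7)))
    m=cv2.morphologyEx(m,cv2.MORPH_CLOSE,np.ones((9,9)))
    pts=cv2.findNonZero(m); rc=cv2.minAreaRect(pts); b=cv2.boxPoints(rc)
    cv2.drawContours(r,[b.astype(int)],0,(0,255,0),1); out+=[r,cv2.cvtColor(m,cv2.COLOR_GRAY2BGR)]
    print(n,np.array(rc[1])/2, rc[2]); print((b/2000+[.46,-.25]).round(4), (np.array(rc[0])/2000+[.46,-.25]).round(4))
cv2.imwrite('pics/rect.png',cv2.resize(cv2.hconcat(out),(800,390)))
E
```

```text
top [ 73.50090027 331.16931152] 9.278240203857422
[[ 0.5229  0.1422]
 [ 0.5763 -0.1847]
 [ 0.6488 -0.1728]
 [ 0.5954  0.154 ]] [ 0.5859 -0.0153]
scene [107.54754639 331.3024292 ] 9.205061912536621
[[ 0.4969  0.1401]
 [ 0.5499 -0.1869]
 [ 0.656  -0.1697]
 [ 0.603   0.1573]] [ 0.5764 -0.0148]
```

View pics/rect.png

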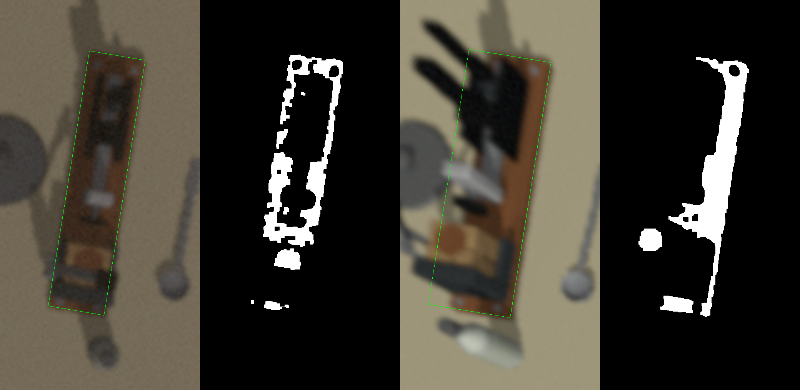

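```bash
python3 -m handwheel '[30,-25,5,0.05,0, 60,-50,0,0.1,0, 95,-80,0,0.15,0, 130,-107,0,0.2,0, 165,-136,0,0.25,0, 200,-165,0,0.25,0, 235,-194,0,0.25,0, 265,-218,0,0.25,0, 280,-231,0,0.25,0, 280,-231,0,0.25,0]' 20; python3 - <<'E'
from h import *
s=sense(); p=s['tool_pos']; M=R.from_quat(s['orientation']).as_matrix()
print(M.round(3), np.arctan2(M[1,1],M[0,1]), s['wrist_force'],s['opening'])
g=np.array([.570,.096,.22]); print((M.T@(g-p)*1000).round(1), p)
E
```

```text
time_s: 1.13
tool_pos: [0.4056, -0.2226, 0.2189]
orientation: [0.997, 0.081, 0.001, -0.001]
wrist_force: [0.3, 0.2, 0.2]
opening: 0.334
[[ 0.987  0.162  0.002]
 [ 0.162 -0.987  0.002]
 [ 0.002 -0.002 -1.   ]] -1.407814399423678 [0.29452853 0.20368817 0.22226369] 0.3340130612764522
[ 213.9 -287.7   -0.3] [ 0.40562901 -0.22262495  0.21888316]
```

```bash
python3 -m handwheel '[20,-27,0,0,0, 40,-54,0,0,0, 60,-81,0,0,0, 80,-108,0,0,0, 100,-135,0,0,0, 120,-162,0,0,0, 140,-189,0,0,0, 160,-216,0,0,0, 180,-243,0,0,0, 200,-270,0,0,0, 214,-288,0,0,0, 214,-288,0,0,0]'; python3 - <<'E'
from h import *
out=[]
for n in('scene','top'):
    c=cam(n); p=sense()['tool_pos']; u=proj(c,p)[0]; print(n,p.round(4),u)
    im=c['pixels'].copy(); x,y=u.astype(int); r=cv2.resize(im[y-35:y+85,x-70:x+70] if n=='scene' else im[y-60:y+60,x-40:x+100],(400,343),interpolation=cv2.INTER_CUBIC)
    out.append(r if n=='scene' else cv2.convertScaleAbs(r,alpha=1.6)); print(x,y)
cv2.imwrite('pics/lev1.png',cv2.hconcat(out))
E
```

```text
time_s: 2.13
tool_pos: [0.5706, 0.0937, 0.2182]
orientation: [0.997, 0.08, 0.0, -0.001]
wrist_force: [0.5, 0.1, -0.8]
opening: 0.007
scene [0.5699 0.0918 0.2181] [294.34289321 200.74239515]
294 200
top [0.5695 0.0905 0.2182] [240.26851482 190.81217936]
240 190
```

View pics/lev1.png

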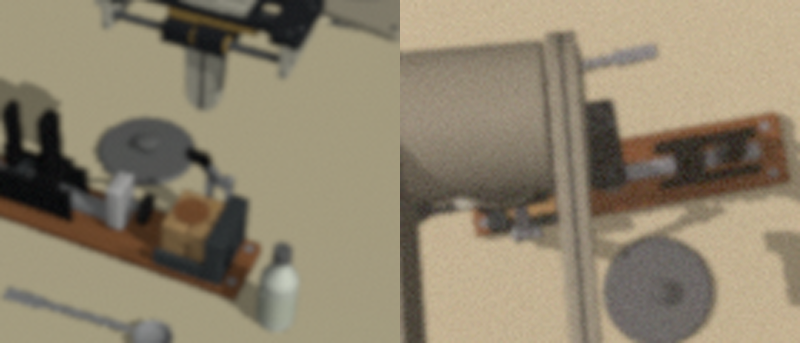

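```bash
python3 -m handwheel '[0,-4,10,0,0, 0,-4,20,0,0, 0,-4,30,0,0, 0,-4,40,0,0, 0,-4,50,0,0, 0,-4,60,0,0, 0,-4,70,0,0, 0,-4,80,0,0, 0,-4,90,0,0, 0,-4,100,0,0, 0,-4,110,0,0, 0,-4,120,0,0]'; python3 - <<'E'
from h import *
out=[]
c=cam('scene'); p=sense()['tool_pos']; print(p,sense()['wrist_force'],sense()['moment'])
cv2.imwrite('pics/lev2.png',cv2.resize(c['pixels'][170:290,215:355],(700,600),interpolation=cv2.INTER_CUBIC))
E
```

```text
time_s: 3.23
tool_pos: [0.5691, 0.0944, 0.0978]
orientation: [0.997, 0.079, 0.0, -0.0]
wrist_force: [0.0, -0.0, 0.5]
opening: 0.003
[0.56763613 0.09425805 0.09540144] [-0.81958218  0.05262533 -1.67249017] [0.0505142  0.02429977 0.0395381 ]
```

View pics/lev2.png

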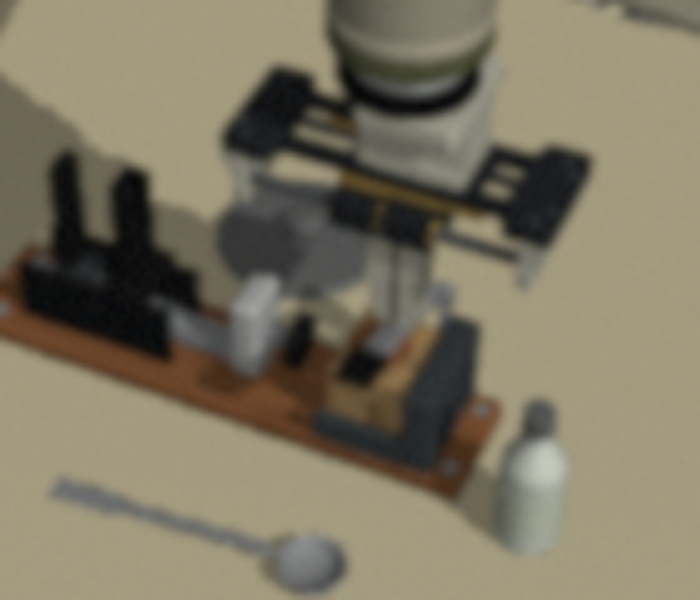

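```bash
python3 -m handwheel '[0,0,4,0,0, 0,0,8,0,0, 0,0,11,0,0, 0,0,13,0,0, 0,0,14,0,0, 0,0,14,0,0, 0,0,14,0,0]'
```

```text
time_s: 3.87
tool_pos: [0.5689, 0.0943, 0.0848]
orientation: [0.997, 0.079, 0.0, 0.0]
wrist_force: [0.0, 0.2, 1.0]
opening: 0.002
```

```bash
python3 -m handwheel '[0,0,1,0,0, 0,0,2,0,0, 0,0,2,0,0]'; python3 -m handwheel '[0,0,1,0,0, 0,0,2,0,0, 0,0,2,0,0]'
```

```text
time_s: 4.12
tool_pos: [0.5689, 0.0943, 0.0826]
orientation: [0.997, 0.079, 0.0, 0.0]
wrist_force: [0.0, 1.1, 1.3]
opening: 0.005
time_s: 4.37
tool_pos: [0.569, 0.0943, 0.0821]
orientation: [0.997, 0.079, 0.0, 0.0]
wrist_force: [-5.0, -0.4, 12.1]
opening: 0.006
```

```bash
python3 -m handwheel '[0,0,-12,0,0, 0,0,-24,0,0, 0,0,-36,0,0, 0,0,-50,0,0, 0,0,-65,0,0, 0,0,-80,0,0, 0,0,-95,0,0, 0,0,-110,0,0, 0,0,-125,0,0, 0,0,-138,0,0, 0,0,-138,0,0]'; cat >> h.py <<'E'
O=np.array([.5835,.014,0]); YAW=1.731
CX=np.array([np.cos(YAW),np.sin(YAW),0]); CY=np.array([-np.sin(YAW),np.cos(YAW),0])
def toC(P): r=np.atleast_2d(P)-O; return np.c_[r@CX,r@CY,r[:,2]]
def toW(p): p=np.atleast_2d(p); return O+p[:,:1]*CX+p[:,1:2]*CY+p[:,2:]*[0,0,1]
def mid(c,uv,y=0.):   # ray onto the clamp plane y
    e,d=ray(c,uv); return toC(e+d*((y-(e-O)@CY)/(d@CY))[:,None])
def rect(c,y,x0,x1,z0,z1,k=4):  # picture of clamp plane y, k px/mm
    q=np.array([[x0,y,z1],[x1,y,z1],[x1,y,z0],[x0,y,z0]])/1000
    uv=proj(c,toW(q)).astype(np.float32); w,h=(x1-x0)*k,(z1-z0)*k
    H=cv2.getPerspectiveTransform(uv,np.float32([[0,0],[w,0],[w,h],[0,h]]))
    return cv2.warpPerspective(c['pixels'],H,(w,h),flags=cv2.INTER_CUBIC)
E
python3 - <<'E'
from h import *
print(sense()['tool_pos'])
c=cam('scene'); a=rect(c,-13,-200,0,0,150,4)
g=cv2.cvtColor(a,cv2.COLOR_BGR2GRAY)
for z in(85,95,105,115,125,132,138,144):
    row=g[(150-z)*4]; m=np.where(np.diff((row<75).astype(int))!=0)[0]/4-200; print(z,m)
b=rect(c,0,-60,130,0,120,4)
cv2.imwrite('pics/side.png',cv2.vconcat([a[:580],cv2.copyMakeBorder(b,0,0,0,40,cv2.BORDER_CONSTANT)])[:,:800]); cv2.imwrite('pics/side.png',cv2.resize(cv2.imread('pics/side.png'),(560,742*560//560)) [:600] if 0 else cv2.resize(cv2.vconcat([a,cv2.copyMakeBorder(b,0,0,0,40,cv2.BORDER_CONSTANT)]),None,fx=.55,fy=.55))
E
```

```text
time_s: 5.28
tool_pos: [0.5707, 0.0945, 0.2232]
orientation: [0.997, 0.079, 0.003, -0.0]
wrist_force: [1.1, 0.0, 0.9]
opening: 0.004
[0.57074816 0.09446731 0.22318522]
85 [-139.5   -40.75]
95 [-137.    -45.75  -45.5   -45.  ]
105 [-134.5 -116.   -94.   -66. ]
115 [-135.   -113.25  -96.75  -69.  ]
125 [-135.5 -113.   -97.   -68.5]
132 [-137.25 -113.75  -97.    -69.  ]
138 [-137.   -113.75  -96.5   -69.5 ]
144 [-135.25 -113.5   -94.75  -69.75]
```

View pics/side.png

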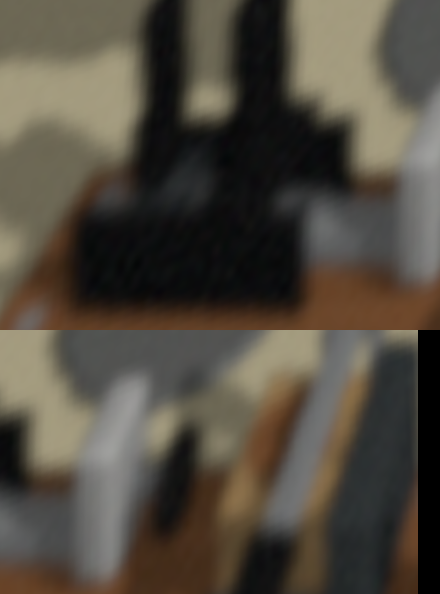

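```bash
python3 - <<'E'
from h import *
s=sense(); M=R.from_quat(s['orientation']).as_matrix(); t=toW([-.110,0,.22])[0]; print(t, M.T@(t-s['tool_pos'])*1000)
E
```

```text
[ 0.60104712 -0.09459143  0.22      ] [  0.8227839  191.51941122   1.2496134 ]
```

```bash
python3 -m handwheel '[0,20,0,0,0.5, 0,40,0,0,1, 0,60,0,0,1, 0,80,0,0,1, 0,100,0,0,1, 0,120,0,0,1, 0,140,0,0,1, 1,160,0,0,1, 1,180,0,0,1, 1,192,20,0,1, 1,192,45,0,1, 1,192,55,0,1]'; python3 - <<'E'
from h import *
out=[]
for n in('scene','top'):
    c=cam(n); s=sense(); M=R.from_quat(s['orientation']).as_matrix(); p=s['tool_pos']
    print(p, toC(p)*1000, M[:,2], toC(O+M[:,1]), s['opening'], s['wrist_force'])
    u=proj(c,p)[0].astype(int); out.append(cv2.resize(c['pixels'][u[1]-60:u[1]+60,u[0]-70:u[0]+70],(400,343),interpolation=cv2.INTER_CUBIC))
cv2.imwrite('pics/trg1.png',cv2.hconcat(out))
E
```

```text
time_s: 6.33
tool_pos: [0.5979, -0.0956, 0.159]
orientation: [0.997, 0.078, -0.003, -0.001]
wrist_force: [-0.1, 0.2, -1.3]
opening: 0.82
[ 0.59687133 -0.09472235  0.1575635 ] [[-109.46312312    4.14320166  157.5635006 ]] [-0.00822081  0.00214236 -0.99996391] [[-0.99998911  0.00319409 -0.00340156]] 0.8593761580854871 [-8.97780183e-01  1.00645614e-03 -2.18911120e+00]
[ 0.59747192 -0.0944748   0.15965187] [[-109.31454894    3.51081639  159.65187302]] [-0.00683995  0.00181725 -0.99997496] [[-0.99999253  0.00259068 -0.0028684 ]] 0.8978234697291098 [-0.7637489   0.21090415  0.21208333]
```

View pics/trg1.png

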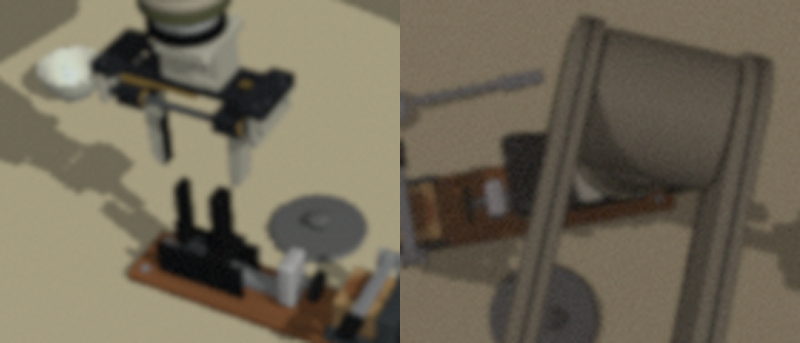

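```bash
python3 -m handwheel '[2,0,0,0,1, 3,0,5,0,1, 3,0,12,0,1, 3,0,20,0,1, 3,0,28,0,1, 3,0,34,0,1, 3,0,34,0,1]' && python3 -m handwheel '[0,0,6,0,1, 0,0,12,0,1, 0,0,18,0,1, 0,0,24,0,1, 0,0,30,0,1, 0,0,33,0,1, 0,0,33,0,1]'; python3 - <<'E'
from h import *
s=sense(); print(toC(s['tool_pos'])*1000)
def j():
    c=cam('scene'); cv2.imwrite('pics/base.png',c['pixels'])
    return c
c=j()
import pickle; pickle.dump(c,open('c0.pkl','wb'))
E
```

```text
time_s: 7.02
tool_pos: [0.6017, -0.0943, 0.1273]
orientation: [0.997, 0.079, -0.002, -0.0]
wrist_force: [-1.1, 0.1, -0.4]
opening: 0.996
time_s: 7.6
tool_pos: [0.6022, -0.0945, 0.0953]
orientation: [0.997, 0.079, -0.001, -0.0]
wrist_force: [0.2, -0.4, -0.6]
opening: 1.002
[[-110.09503029   -1.18765666   95.32701355]]
```

```bash
cat > trk.py <<'E'
from h import *
import pickle
def measure(c,ref=None):
    a=rect(c,-18,-50,60,15,85,8); g=cv2.GaussianBlur(cv2.cvtColor(a,cv2.COLOR_BGR2GRAY),(0,0),6)
    hsv=cv2.cvtColor(a,cv2.COLOR_BGR2HSV)
    # head: bright unsaturated left edge, rows z 45..70 
    R_=g[(85-70)*8:(85-45)*8].astype(float)
    S=cv2.GaussianBlur(hsv[...,1],(0,0),6)[(85-70)*8:(85-45)*8].astype(float)
    return a,g
if __name__=='__main__':
    c=pickle.load(open('c0.pkl','rb')); a,g=measure(c)
    for z in(75,70,65,60,55,50,45,40,35):print(z,[int(v) for v in g[(85-z)*8,::24]])
    cv2.imwrite('pics/j0.png',cv2.resize(a,(660,420)))
E
python3 trk.py; python3 -m handwheel '[0,0,0,0,0.9, 0,0,0,0,0.8, 0,0,0,0,0.7, 0,0,0,0,0.7]' 30
```

```text
75 [20, 17, 14, 23, 43, 63, 77, 80, 80, 79, 81, 91, 106, 117, 125, 131, 137, 138, 135, 126, 111, 95, 80, 64, 44, 28, 21, 18, 24, 39, 55, 62, 62, 66, 82, 99, 106]
70 [39, 35, 31, 32, 39, 48, 55, 56, 58, 58, 63, 78, 99, 113, 120, 127, 135, 138, 132, 120, 105, 88, 72, 53, 33, 24, 21, 19, 26, 36, 47, 51, 54, 67, 91, 109, 113]
65 [69, 63, 58, 56, 59, 63, 65, 65, 67, 65, 69, 83, 101, 113, 120, 127, 135, 137, 128, 112, 92, 75, 60, 42, 27, 21, 17, 20, 29, 41, 48, 51, 59, 81, 104, 115, 114]
60 [91, 86, 80, 75, 74, 74, 74, 73, 73, 72, 75, 86, 100, 110, 118, 126, 135, 135, 124, 104, 82, 65, 49, 34, 25, 20, 17, 23, 36, 47, 50, 52, 66, 89, 106, 110, 105]
55 [105, 101, 94, 86, 81, 79, 77, 77, 75, 75, 78, 87, 98, 109, 117, 125, 133, 133, 118, 94, 72, 56, 43, 29, 20, 18, 23, 32, 43, 49, 51, 55, 68, 82, 89, 90, 86]
50 [106, 104, 99, 94, 89, 86, 82, 78, 77, 77, 78, 87, 99, 109, 115, 124, 133, 130, 114, 87, 65, 51, 40, 32, 26, 26, 34, 43, 50, 51, 53, 55, 62, 71, 75, 75, 71]
45 [98, 98, 96, 94, 92, 88, 83, 78, 77, 76, 78, 86, 97, 108, 116, 123, 132, 128, 109, 81, 60, 50, 47, 43, 39, 41, 46, 51, 53, 53, 51, 54, 60, 67, 71, 71, 60]
40 [88, 90, 88, 87, 84, 80, 75, 72, 71, 72, 76, 83, 95, 105, 115, 125, 131, 125, 101, 72, 55, 51, 50, 48, 49, 50, 51, 51, 52, 52, 51, 54, 59, 67, 72, 67, 49]
35 [81, 80, 79, 77, 74, 70, 66, 64, 64, 64, 67, 77, 91, 104, 113, 120, 125, 115, 90, 65, 53, 50, 49, 49, 50, 50, 50, 51, 50, 49, 50, 52, 59, 70, 74, 62, 39]
time_s: 7.98
tool_pos: [0.6033, -0.0947, 0.0971]
orientation: [0.997, 0.079, 0.0, 0.0]
wrist_force: [-0.6, -1.0, 0.1]
opening: 0.76
```

View pics/j0.png

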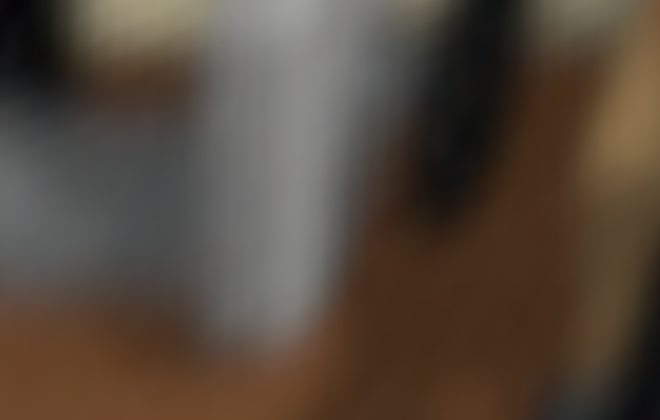

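```bash
cat > trk.py <<'E'
from h import *
import pickle
def measure(c):
    a=rect(c,-18,-50,70,15,85,8); g=cv2.GaussianBlur(cv2.cvtColor(a,cv2.COLOR_BGR2GRAY),(0,0),4).astype(float)
    hs,ps=[],[]
    for z in range(40,61,2):
        r=g[(85-z)*8]; k=r[:560].argmax(); i=k+np.where(r[k:]<90)[0][0]; hs.append(i/8-50)
    H=np.mean(hs)
    for z in range(54,67,2):
        r=g[(85-z)*8].copy(); i0=int((H+50+10)*8); seg=r[i0:i0+30*8]; w=np.clip(40-seg,0,None); k=seg[:200].argmin()
        w[np.abs(np.arange(len(w))-k)>60]=0
        ps.append((i0+(w*np.arange(len(w))).sum()/w.sum())/8-50)
    return H,np.mean(ps),np.std(ps)
def look():
    m=np.array([measure(cam('scene')) for _ in range(2)]).mean(0); s=sense()
    print('head %.2f pad %.2f diff %.2f | open %.1f mm F'%(m[0],m[1],m[1]-m[0],s['opening']*93),s['wrist_force'].round(1),'tcp',(toC(s['tool_pos'])[0]*1000).round(1))
if __name__=='__main__':
    print(measure(pickle.load(open('c0.pkl','rb')))); look()
E
python3 trk.py; python3 -m handwheel '[0,0,0,0,0.7, 0,0,0,0,0.66, 0,0,0,0,0.64, 0,0,0,0,0.62, 0,0,0,0,0.62]'; python3 -m handwheel '[0,0,0,0,0.6, 0,0,0,0,0.58, 0,0,0,0,0.56, 0,0,0,0,0.56]'; python3 trk.py
```

```text
(np.float64(6.8977272727272725), np.float64(26.391480788065728), np.float64(1.372379683444386))
head 6.87 pad 26.30 diff 19.43 | open 66.2 mm F [1.1 1.4 0.3] tcp [-110.4   -2.    96.9]
time_s: 8.5
tool_pos: [0.603, -0.095, 0.0967]
orientation: [0.997, 0.079, 0.0, 0.0]
wrist_force: [0.3, -1.8, 1.0]
opening: 0.623
time_s: 8.83
tool_pos: [0.6027, -0.0925, 0.0966]
orientation: [0.997, 0.079, -0.0, -0.001]
wrist_force: [-2.0, 9.3, 4.5]
opening: 0.569
(np.float64(6.8977272727272725), np.float64(26.391480788065728), np.float64(1.372379683444386))
head 7.97 pad 27.86 diff 19.89 | open 52.9 mm F [-3.   8.3  3.6] tcp [-108.2   -1.9   96.6]
```

```bash
python3 -m handwheel '[0,-1.5,0,0,0.56, 0,-3,0,0,0.54, 0,-3,0,0,0.52, 0,-3,0,0,0.50, 0,-3,0,0,0.50]'; python3 trk.py
```

```text
time_s: 9.35
tool_pos: [0.6022, -0.0898, 0.0966]
orientation: [0.997, 0.079, -0.0, -0.001]
wrist_force: [-2.9, 9.8, 2.7]
opening: 0.509
(np.float64(6.8977272727272725), np.float64(26.391480788065728), np.float64(1.372379683444386))
head 13.52 pad 33.76 diff 20.23 | open 47.4 mm F [-2.  10.2  4. ] tcp [-105.4   -1.9   96.7]
```

```bash
python3 -m handwheel '[0,-2,0,0,0.48, 0,-3.5,0,0,0.45, 0,-5,0,0,0.42, 0,-5,0,0,0.42, 0,-5,0,0,0.42]'; python3 trk.py
```

```text
time_s: 9.87
tool_pos: [0.6017, -0.0861, 0.0967]
orientation: [0.997, 0.079, -0.0, -0.0]
wrist_force: [-0.2, 6.9, 1.1]
opening: 0.43
(np.float64(6.8977272727272725), np.float64(26.391480788065728), np.float64(1.372379683444386))
head 20.72 pad 39.26 diff 18.54 | open 40.0 mm F [-1.6  6.3  2.6] tcp [-101.7   -2.    96.7]
```

```bash
python3 -m handwheel '[0,0,0,0,0.55, 0,0,0,0,0.7, 0,0,0,0,0.85, 0,0,0,0,0.9, 0,0,0,0,0.9, 0,0,0,0,0.9]'; python3 trk.py; cat >> h.py <<'E'
def rectz(c,z,x0,x1,y0,y1,k=5): # clamp plane z, rows: -y up
    q=np.array([[x0,y0,z],[x1,y0,z],[x1,y1,z],[x0,y1,z]])/1000
    uv=proj(c,toW(q)).astype(np.float32); w,h=(x1-x0)*k,(y1-y0)*k
    H=cv2.getPerspectiveTransform(uv,np.float32([[0,0],[w,0],[w,h],[0,h]]))
    return cv2.warpPerspective(c['pixels'],H,(w,h),flags=cv2.INTER_CUBIC)
E
python3 - <<'E'
from h import *
t=cam('top'); s=cam('scene')
a=cv2.convertScaleAbs(rectz(t,68,-40,110,-40,40,5),alpha=2); b=rect(s,-18,-40,110,15,85,5)
cv2.imwrite('pics/both.png',cv2.resize(cv2.vconcat([a,b]),None,fx=.8,fy=.8))
E
```

```text
time_s: 10.47
tool_pos: [0.6018, -0.0869, 0.0966]
orientation: [0.997, 0.079, 0.0, 0.0]
wrist_force: [1.8, -2.5, 0.2]
opening: 0.807
(np.float64(6.8977272727272725), np.float64(26.391480788065728), np.float64(1.372379683444386))
head 20.70 pad 39.40 diff 18.70 | open 81.7 mm F [ 0.  -0.1  0.4] tcp [-102.    -1.8   96.6]
```

View pics/both.png

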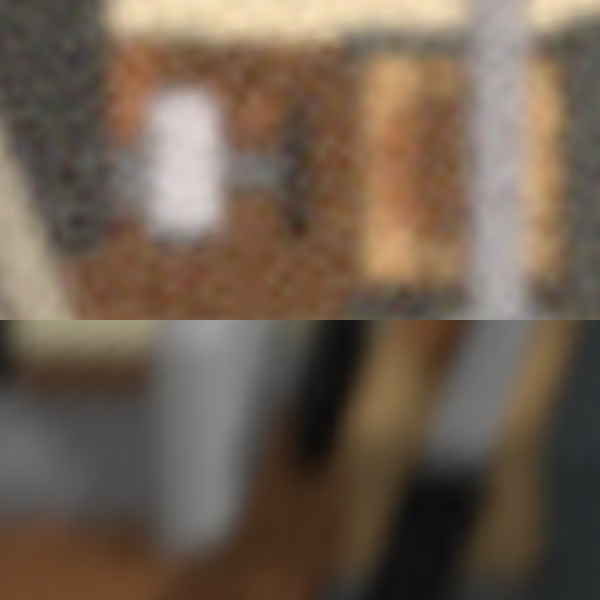

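```bash
cat > tt.py <<'E'
from h import *
def m():
    a=np.mean([cv2.cvtColor(rectz(cam('top'),68,-40,110,-40,40,8),cv2.COLOR_BGR2GRAY) for _ in range(3)],0)
    p=np.r_[a[(40-16)*8:(40-7)*8],a[(40+3)*8:(40+14)*8]].mean(0); p=cv2.GaussianBlur(p[None],(0,0),5)[0]
    x=np.arange(len(p))/8-40
    h=p>75; h&=(x<45); k=np.where(h)[0]; mid_=x[k[:]][(p[k]).argmax()]
    w=np.where((np.abs(x-mid_)<14),np.clip(p-60,0,None),0); H=(w*x).sum()/w.sum()
    s=(x>H+12)&(x<H+34); base=np.percentile(p[s],60); j=np.where(s,p,999).argmin(); w=np.where(np.abs(x-x[j])<6,np.clip(base-p,0,None),0); P=(w*x).sum()/w.sum()
    b=x[(x>P)][np.gradient(p)[x>P][:].argmax()]
    s=sense(); tc=toC(s['tool_pos'])[0]*1000; o=s['opening']*93
    print('TOP head %.2f pad %.2f diff %.2f boxedge %.2f | w %.1f trig %.1f handlefinger %.1f F'%(H,P,P-H,b,o,tc[0]-o/2+141.7,tc[0]+o/2),s['wrist_force'].round(1))
    return p,x
if __name__=='__main__':
    import sys
    p,x=m()
    if len(sys.argv)>1: print([int(v) for v in p[::16]])
E
python3 tt.py v; python3 -m handwheel '[0,0,0,0,0.8, 0,0,0,0,0.7, 0,0,0,0,0.6, 0,0,0,0,0.54, 0,0,0,0,0.52, 0,0,0,0,0.52]';python3 tt.py; python3 trk.py
```

```text
TOP head 5.94 pad 34.93 diff 28.98 boxedge 77.12 | w 83.6 trig -2.0 handlefinger -60.2 F [ 0.5 -0.1  0.2]
[68, 63, 57, 51, 44, 39, 37, 36, 36, 35, 35, 35, 37, 40, 46, 52, 57, 62, 69, 79, 90, 97, 100, 102, 103, 100, 93, 80, 65, 55, 50, 49, 50, 50, 47, 43, 38, 35, 35, 38, 42, 45, 47, 47, 50, 57, 65, 71, 71, 68, 64, 60, 55, 51, 49, 48, 48, 50, 57, 66, 75, 80, 83, 85, 85, 86, 85, 83, 78, 70, 59, 50, 46, 45, 44]
time_s: 11.32
tool_pos: [0.6021, -0.0893, 0.0966]
orientation: [0.997, 0.078, 0.0, 0.002]
wrist_force: [3.1, -11.1, -3.7]
opening: 0.544
TOP head 14.23 pad 41.95 diff 27.72 boxedge 50.12 | w 48.5 trig 12.5 handlefinger -80.7 F [  3.  -12.1  -4.1]
(np.float64(6.8977272727272725), np.float64(26.391480788065728), np.float64(1.372379683444386))
head 28.29 pad 42.78 diff 14.49 | open 48.3 mm F [  3.9 -10.3  -3.6] tcp [-105.    -1.9   96.6]
```

```bash
python3 -m handwheel '[0,0,0,0,0.6, 0,0,0,0,0.75, 0,0,0,0,0.9, 0,0,0,0,0.9, 0,0,0,0,0.9]'; python3 tt.py v; python3 -m handwheel '[0,0,0,0,0.8, 0,0,0,0,0.7, 0,0,0,0,0.64, 0,0,0,0,0.6, 0,0,0,0,0.6, 0,0,0,0,0.6]';python3 tt.py; python3 -m handwheel '[0,0,0,0,0.58, 0,0,0,0,0.56, 0,0,0,0,0.56]';python3 tt.py v
```

```text
time_s: 11.98
tool_pos: [0.6017, -0.0868, 0.0966]
orientation: [0.997, 0.079, -0.0, 0.0]
wrist_force: [0.9, -3.1, -0.9]
opening: 0.832
TOP head 14.73 pad 42.22 diff 27.49 boxedge 50.25 | w 83.2 trig -1.7 handlefinger -60.2 F [-0.6  0.1 -0.2]
[67, 64, 56, 49, 43, 38, 36, 35, 35, 35, 35, 34, 36, 41, 47, 53, 57, 57, 57, 57, 55, 57, 65, 76, 88, 96, 100, 103, 103, 102, 97, 86, 72, 60, 53, 51, 51, 49, 45, 40, 37, 35, 35, 39, 47, 56, 66, 71, 71, 68, 64, 59, 55, 50, 48, 48, 48, 51, 57, 67, 75, 81, 84, 85, 85, 86, 85, 83, 78, 70, 59, 50, 45, 44, 44]
time_s: 12.63
tool_pos: [0.6021, -0.0891, 0.0967]
orientation: [0.997, 0.078, 0.0, 0.002]
wrist_force: [3.4, -12.4, -4.6]
opening: 0.606
TOP head 18.80 pad 44.89 diff 26.09 boxedge 50.50 | w 56.1 trig 8.8 handlefinger -76.8 F [  3.4 -12.6  -3.6]
time_s: 13.03
tool_pos: [0.6022, -0.0895, 0.0967]
orientation: [0.997, 0.078, 0.001, 0.002]
wrist_force: [3.1, -13.3, -4.9]
opening: 0.564
TOP head 20.51 pad 44.73 diff 24.22 boxedge 50.50 | w 52.5 trig 10.2 handlefinger -79.0 F [  3.6 -13.4  -4.3]
[60, 56, 49, 43, 39, 37, 37, 36, 34, 34, 35, 38, 43, 50, 55, 59, 60, 60, 59, 58, 56, 55, 55, 54, 57, 65, 76, 87, 96, 100, 103, 104, 102, 95, 83, 68, 57, 51, 49, 48, 46, 42, 37, 36, 41, 51, 62, 70, 71, 68, 64, 60, 55, 51, 48, 48, 49, 51, 57, 66, 75, 81, 83, 85, 85, 85, 85, 83, 78, 71, 60, 51, 46, 44, 44]
```

```bash
python3 -m handwheel '[0,-1,0,0,0.56, 0,-2,0,0,0.56, 0,-3,0,0,0.56, 0,-3,0,0,0.56, 0,-3,0,0,0.56]';python3 tt.py v;python3 trk.py
```

```text
time_s: 13.6
tool_pos: [0.6018, -0.0868, 0.0967]
orientation: [0.997, 0.078, 0.001, 0.002]
wrist_force: [4.0, -14.0, -4.1]
opening: 0.566
TOP head 22.91 pad 45.07 diff 22.16 boxedge 50.50 | w 52.4 trig 13.0 handlefinger -76.3 F [  3.  -14.2  -5.3]
[73, 68, 62, 56, 50, 44, 40, 38, 37, 35, 35, 35, 36, 40, 45, 52, 56, 58, 58, 57, 56, 55, 54, 54, 54, 56, 62, 73, 86, 95, 100, 102, 103, 102, 96, 86, 71, 57, 51, 48, 46, 43, 39, 37, 40, 50, 62, 70, 71, 68, 64, 60, 54, 50, 48, 48, 49, 51, 57, 66, 76, 81, 84, 85, 85, 85, 84, 83, 79, 70, 60, 51, 45, 44, 45]
(np.float64(6.8977272727272725), np.float64(26.391480788065728), np.float64(1.372379683444386))
head 26.81 pad nan diff nan | open 52.4 mm F [  3.7 -13.8  -3.9] tcp [-102.5   -2.    96.7]trk.py:12: RuntimeWarning: invalid value encountered in scalar divide
  ps.append((i0+(w*np.arange(len(w))).sum()/w.sum())/8-50)
```

```bash
python3 -m handwheel '[0,-1,0,0,0.56, 0,-2,0,0,0.56, 0,-2.3,0,0,0.56, 0,-2.3,0,0,0.56, 0,-2.3,0,0,0.56]';python3 tt.py v; python3 - <<'E'
from h import *
F=[]
for _ in range(6):
    c=cam('scene'); F.append(sense()['wrist_force']@CX)
print(np.round(F,1))
b=rect(c,-18,-40,110,15,85,5); t=cam('top'); a=cv2.convertScaleAbs(rectz(t,68,-40,110,-40,40,5),alpha=2)
cv2.imwrite('pics/fin.png',cv2.resize(cv2.vconcat([a,b]),None,fx=.8,fy=.8))
E
```

```text
time_s: 14.27
tool_pos: [0.6015, -0.0849, 0.0967]
orientation: [0.997, 0.078, 0.001, 0.002]
wrist_force: [3.7, -16.7, -4.5]
opening: 0.565
TOP head 24.54 pad 44.92 diff 20.37 boxedge 50.50 | w 52.5 trig 14.9 handlefinger -74.3 F [  4.8 -16.   -5.7]
[77, 75, 69, 63, 58, 51, 44, 38, 36, 35, 35, 35, 34, 36, 40, 46, 52, 56, 57, 57, 56, 55, 54, 53, 53, 54, 57, 64, 74, 86, 95, 100, 103, 103, 101, 94, 82, 67, 56, 50, 46, 43, 38, 37, 41, 51, 63, 70, 71, 69, 65, 59, 54, 50, 49, 48, 48, 51, 57, 66, 76, 81, 83, 85, 85, 86, 85, 82, 78, 71, 61, 51, 46, 44, 44]
[-16.2 -15.7 -16.6 -16.5 -16.7 -17. ]
```

View pics/fin.png

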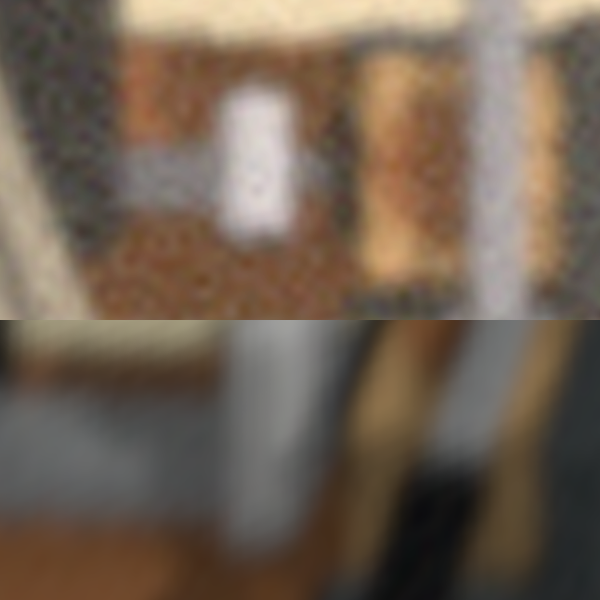

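```bash
python3 -m handwheel '[0,-0.4,0,0,0.56, 0,-0.7,0,0,0.56, 0,-0.7,0,0,0.56, 0,-0.7,0,0,0.56, 0,-0.7,0,0,0.56, 0,-0.7,0,0,0.56]';python3 tt.py; python3 tt.py; python3 -c "
from h import *
arm.hand_in()"
```

```text
time_s: 15.27
tool_pos: [0.6014, -0.0844, 0.0967]
orientation: [0.997, 0.078, 0.001, 0.003]
wrist_force: [4.2, -17.5, -5.0]
opening: 0.565
TOP head 25.03 pad 44.86 diff 19.83 boxedge 50.50 | w 52.1 trig 15.6 handlefinger -74.0 F [  3.6 -16.9  -4.7]
TOP head 25.00 pad 44.87 diff 19.87 boxedge 50.50 | w 52.7 trig 15.3 handlefinger -73.7 F [  4.2 -16.9  -6.2]
the job is handed in; nothing more can be done
```

I shut the lever, pumped the trigger three times and handed the job in at about 15.5 s. The trigger was still held squeezed at about 15.5 mm and the pad was pressing on the box.

- **Lever:** I pushed it down with the shut fingers until it met its stop, with the fingertips at 82 mm and a push of 12 N. The next picture shows it level over the box.
- **Strokes:** The first squeeze was full and the second was part-way. The third was held, with the trigger finger doing the pushing and the handle finger clear of the handle at the end.
- **Pad, by camera:** In the top view the pad stopped against the box. The jaw head then kept closing on the pad by about 7 to 8 mm, which is close to half-way. The box itself did not visibly move.
- **Pad, by force (disagrees):** The wrist force suggested only about 4 to 5 mm. I trusted the pictures more, because friction during a hold makes the force unreliable. Both values are inside the 3 to 12 mm range.
- **Other failed checks:** My side-view tracking of the jaw and pad failed once they came close to the box, so the final figures come from the top view alone. The two cameras also disagreed by about 7 mm on where the clamp is. I used the average, and the gripper fitted over the posts without touching.
- **Other objects:** I saw no contact with anything else on the counter. The wrist force along the clamp peaked at about 18 N.

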